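# Lay a spindle in the length gauge and hold its pad down

## Task

From the tray of turned spindles take the long one that has a single square collar at its middle, lay it across both V-blocks of the length gauge, midway between the end stop and the feeler, and let go of it. Then press the gauge's round palm pad 20 mm down (15 to 25 mm is fine) against its spring so that the feeler bears on the spindle's end, and keep it pressed there: you finish while holding the pad down. Leave the other spindles in the tray, and do not disturb the ring gauge, the plug gauge or the mouse.

Things in the scene. Friction and masses are not known exactly. Their poses are not given: they have to be found in the camera images.
- spindle: The spindle to measure: steel shaft, 18 mm in diameter, 150 mm long, with ONE square collar, 24 x 24 mm and 30 mm long, at mid-length (grip there); 0.2 to 0.4 kg; ends alike. Origin on its axis at mid-length, y along the shaft. It starts in the tray on a flat of the collar: the collar's faces towards local x and -x are upright, its axis 16 mm above the bench.
- spindle_b: Another spindle, to be left: same shaft, 150 mm long, but with two such square collars near its ends, 52 mm either side of the middle. Origin at mid-length on its axis, y along the shaft.
- spindle_c: Another spindle, to be left: one square collar at the middle but only 95 mm long. Origin at mid-length on its axis, y along the shaft.
- spindle_d: Another spindle, to be left: 95 mm long with two square collars, 32 mm either side of the middle. Origin at mid-length on its axis, y along the shaft.
- tray: Fixed grey plastic tray, 270 mm (local x) by 220 mm (local y), 36 mm high, walls and floor 4 mm thick. Origin at the centre of its underside, on the bench. The four spindles lie in it about along its local y, side by side in any order, about 62 mm apart, so at least 26 mm is free beside each collar.
- gauge: Fixed length gauge on a steel base plate, 110 mm (local x) by 275 mm (local y, -100 to +175), 20 mm thick. Origin on the bench, under the midpoint between two V-blocks, 22 mm long, at local y = -50 and +50 mm. At -y an end stop (face at y = -78 mm, 74 mm high); at +y a grey housing (y = +108 to +168 mm, 52 mm wide, 90 mm high) with the palm pad on top and the feeler at its side.
- nest (a point): Where the middle of the laid spindle belongs (within 10 mm along y): 60 mm above the bench, 7 mm from the gauge's origin towards +y; axes as the gauge's, the spindle lies along y. The V's are open upward, 42 mm wide at their tops, 68 mm above the bench. Between the V-blocks is a free gap 78 mm long (local y = -39 to +39 mm of the gauge), down to the base plate.
- pad: Round black palm pad, 52 mm in diameter, on the housing, at local x = 0, y = +138 mm of the gauge. Origin at the centre of its top, 145 mm above the bench at rest; its drop is the travel, straight down, at most 30 mm to the stop. The spring takes about 3 N to start and 0.3 N more per mm; with the spindle laid some 11 to 15 N hold it 20 mm down. It springs back when let go.
- feeler: Steel rod with a 12 mm ball end, coming out of the housing towards local -y of the gauge, 60 mm above the bench. Origin at its very tip, at y = +92 mm at rest. Pressing the pad drives it towards the spindle's end, 1.5 mm per mm of pad travel; it yields against a light spring (1 N plus 0.1 N per mm), so it meets the spindle before 15 mm of pad travel and may slide it to the end stop.
- ring_gauge: Bystander: loose steel ring, 64 mm across, 20 mm high, lying on the bench beyond the work. Origin at the centre of its underside.
- mouse: Bystander: red and black computer mouse, 100 x 58 x 32 mm, on the bench. Origin at the centre of its underside.
- plug_gauge: Bystander: steel plug gauge standing upright, 44 mm in diameter at the foot, 80 mm high. Origin at the centre of its underside.
Things that resemble listed ones, but are neither listed nor needed, are in the scene too. Leave any purple look-alike of the spindle alone.

How it is judged:
On the way:
1. the long single-collar spindle lies in both V-blocks, let go, with the pad still up (x of spindle in the frame of gauge between -0.005 and 0.005 m and y of spindle in the frame of gauge between -0.008 and 0.019 m and z of spindle in the frame of gauge between 0.055 and 0.065 m and angle between the y axis of spindle and the y axis of gauge, either way round below 0.06 rad and contact force between each of the arm, the fingers and spindle below 0.1 N and z of pad in the frame of gauge above 0.142 m), for 0.2 s.
At the end, for the whole second after the job is handed in: Spindle free in both V-blocks (within 5 mm and 0.06 rad, its middle between 8 mm before and 19 mm beyond the gauge origin in y); the robot presses the pad with over 4 N, still, at 15 to 25 mm of travel; the feeler bears on the spindle with over 0.5 N; the others lie in the tray (x of spindle in the frame of gauge between -0.005 and 0.005 m and y of spindle in the frame of gauge between -0.008 and 0.019 m and z of spindle in the frame of gauge between 0.055 and 0.065 m and angle between the y axis of spindle and the y axis of gauge, either way round below 0.06 rad and contact force between each of the arm, the fingers and spindle below 0.1 N and linear speed of spindle below 0.02 m/s and z of pad in the frame of gauge between 0.12 and 0.13 m and linear speed of pad below 0.01 m/s and contact force between feeler and spindle above 0.5 N and contact force between any of the fingers, the arm and pad above 4 N and x of spindle_b in the frame of tray between -0.131 and 0.131 m and y of spindle_b in the frame of tray between -0.107 and 0.107 m and height (world z) of each of spindle_b, spindle_c, spindle_d below 0.035 m and x of spindle_c in the frame of tray between -0.131 and 0.131 m and y of spindle_c in the frame of tray between -0.107 and 0.107 m and x of spindle_d in the frame of tray between -0.131 and 0.131 m and y of spindle_d in the frame of tray between -0.107 and 0.107 m); the arm keeps its last pose, push and grip.
It fails at once if a wrong spindle is lifted out of the tray (height (world z) of any of spindle_b, spindle_c, spindle_d above 0.07 m).
It fails at once if the ring gauge, plug gauge or mouse is shifted by more than 20 mm (distance of any of ring_gauge, mouse, plug_gauge from where it was at the start of the episode above 0.02 m).
It also fails if it takes over 58 s, if anything falls off the work surface, if the arm or the gripper's body presses on something with over 40 N, if the wrist force passes 120 N, or if a joint passes its speed limit or range.

## Robot

A 6-joint arm with a two-finger parallel gripper is mounted at the origin on the work surface. World frame = base frame: x ahead of the robot, y to its left, z up, the work surface at z = 0. Lengths are in m, angles in rad, forces in N, time in s.
With the tool pointing down it reaches from about 0.325 to 0.9 m from the base axis. Payload 3.5 kg.
Tool frame: the origin (TCP) lies on the centre line of the jaws, within the pads' length; the fingertips stand 14 mm ahead of it and the grasp point (between the pads) lies 5 mm behind it; z points along the fingers, y is the line along which they close (so a half turn about z gives the same grasp; the last joint's range is limited). The gripper opens to 85 mm and grips with 20 to 120 N. Pads are 22 mm wide; open, the fingers measure 114 mm over their backs; the gripper's body (76 mm by 85 mm) begins 54 mm behind the grasp point. The pads swing forward as they close: fully open they stand 13 mm farther back than shut.
Start: joints at [1.113, 0.276, -0.026, 1.268, 0, 1.467], TCP at [0.217, 0.586, 0.245] pointing down, gripper open.
Joint ranges: [-3.12, 3.12], [-0.85, 1.88], [-1.08, 1.24], [-1.95, 2.15], [-1.57, 1.53], [-3.14, 3.14]. Speed limits (rad/s): [2.57, 2.57, 3.14, 3.14, 3.14, 3.14].

## Interface

Orientations are given as a 3x3 rotation matrix whose columns are the frame's x, y, z axes.
In Python, from station import r gives the robot as it stands. The module is installed in compiled form; this text tells all that it offers.
- The arm moves only by the tool jog_arm, never from a script. Its argument "series" is a list of rows, each a list of 5 numbers: the finger opening in mm, from 0 to 85.4, then the shift along the tool's x, y, z in mm, then the turn about the tool's z in degrees. A call has 1 to 12 rows; each row shifts and turns the commanded pose from where the row before left it, along the tool's axes as they then stand; what a row does not reach is not made up. A row lasts 1/10 s, in which the tool goes at most 50 mm and 8.59 degrees, less where a joint would pass 70% of its speed; a pose out of reach is approached as far as the arm can. A call is refused whole if a number of a shift passes 50 or a number of a turn 8.59, either way. A call with a gripper value outside its range is refused whole. The fingers move at their own pace and stop on an object; "force" is the grip in N (left out, the last holds). Time passes only in rows, so rows that do not move let the fingers close. It gives the time, the measured TCP pose, the force, the opening and the grip force at its end, in the units of the state.
- r.observe(): the state, without advancing time (a new reading comes with each control period).
- r.snapshot(name): name is "scene" or "top"; returns the picture (384x512x3 uint8, blue, green, red); there is no depth.
- r.camera_model(name): a dict with "fx", "fy", "cx", "cy" (pixels), "origin" and "attitude" of the camera in the world. Camera axes: x right, y up, looking along -z (the intrinsics and any distortion apply to the point x, -y, -z); pixel columns grow to the right and rows downward; lengths in m; the calibration is good to about 2 mm. A picture is of the moment at which its call begins. camera_model takes no time and is no camera call.
- r.close_job(): hands the job in; it is judged then, once.
The state is a dict: "time": time; "joint_pos": joint angles; "joint_velocities": joint speeds; "joint_torque": joint torques, N m; "ee_pos": TCP position; "ee_rot": TCP orientation; "ft_force": force on the tool from outside, world axes, zero at the start; "wrist_torque": the same for the moment, N m; "finger_gap": finger opening in m; "gripper_force": force on a finger pad.
Only numpy, scipy, OpenCV 4.12 (cv2) and the standard library are available. Lean on these libraries where they do the work, as an engineer would, in place of code of your own. Each camera call takes 0.05 s, during which the arm holds its last target. There are 200 camera calls.

## Working session

There is one attempt and no reset: what is moved stays moved. The work goes in short steps, Python scripts to look and compute and a tool call to move; the robot and the scene stay as the last step left them, time stands still between calls to the robot, and variables do not carry over. Pictures are saved under pics/ and viewed, at most 10 in all, crops included, and the job is handed in when it is done.

Besides the shell and the picture viewer there is one more tool, called after "Call:" by a JSON object that holds its "method" and its "body". jog_arm: Moves the arm, as the interface text tells. Its arguments: {"type":"object","properties":{"series":{"type":"array","items":{"type":"array","items":{"type":"number"}}},"force":{"type":"number"}},"required":["series"]}

```bash
mkdir -p pics
cat > h.py <<'E'
import numpy as np, cv2
from station import r
def ray(cam,u,v):
    m=r.camera_model(cam); R=np.array(m["attitude"]); o=np.array(m["origin"])
    d=R@np.array([(u-m["cx"])/m["fx"],-(v-m["cy"])/m["fy"],-1.]); return o,d
def pt(cam,u,v,z):
    o,d=ray(cam,u,v); return o+d*(z-o[2])/d[2]
def proj(cam,p):
    m=r.camera_model(cam); R=np.array(m["attitude"]); q=R.T@(np.array(p)-np.array(m["origin"]))
    return m["cx"]+m["fx"]*q[0]/-q[2], m["cy"]-m["fy"]*q[1]/-q[2]
E
python3 - <<'E'
from h import *
for n in("scene","top"):
    cv2.imwrite(f"pics/{n}0.png",cv2.resize(r.snapshot(n),(800,600))); print(n,r.camera_model(n))
print(r.observe())
E
```

```text
scene {'fx': 367.7969233546074, 'fy': 367.7969233546074, 'cx': 262.504675095238, 'cy': 191.9466855240568, 'origin': array([ 1.00056385, -0.20268706,  0.90154144]), 'attitude': array([[ 0.52429506, -0.71432145,  0.46352945],
       [ 0.85150121,  0.4447598 , -0.27773082],
       [-0.00777019,  0.54030878,  0.84143095]])}
top {'fx': 446.3118244203888, 'fy': 446.3118244203888, 'cx': 257.8312086928451, 'cy': 190.73828035211787, 'origin': array([0.46002835, 0.04125506, 1.24516557]), 'attitude': array([[ 0.02873197,  0.99448225, -0.10089365],
       [-0.99952835,  0.02748875, -0.0136911 ],
       [-0.01084211,  0.10123944,  0.99480301]])}
{'time': 0.1, 'joint_pos': array([ 1.11258398e+00,  2.77079835e-01, -2.77792508e-02,  1.26799606e+00,
        4.11224857e-06,  1.46740660e+00]), 'joint_velocities': array([-0.00117072, -0.00290104,  0.00129122,  0.00183251, -0.00038006,
       -0.00085976]), 'joint_torque': array([ 7.65755995e-04, -4.46706820e+01,  2.96128392e+01,  8.41118657e-03,
       -1.06703728e-04, -2.37065706e-06]), 'ee_pos': array([0.21683404, 0.58544183, 0.24424054]), 'ee_rot': array([[-9.37708028e-01,  3.47423111e-01, -9.14398251e-04],
       [ 3.47424247e-01,  9.37706239e-01, -1.84462337e-03],
       [ 2.16572156e-04, -2.04740226e-03, -9.99997881e-01]]), 'ft_force': array([-0.0299543 , -0.34220862, -0.35898818]), 'wrist_torque': array([-0.00870049,  0.00384432,  0.01871686]), 'gripper_force': 0.0, 'finger_gap': 0.0856981388200746}
```

View pics/top0.png

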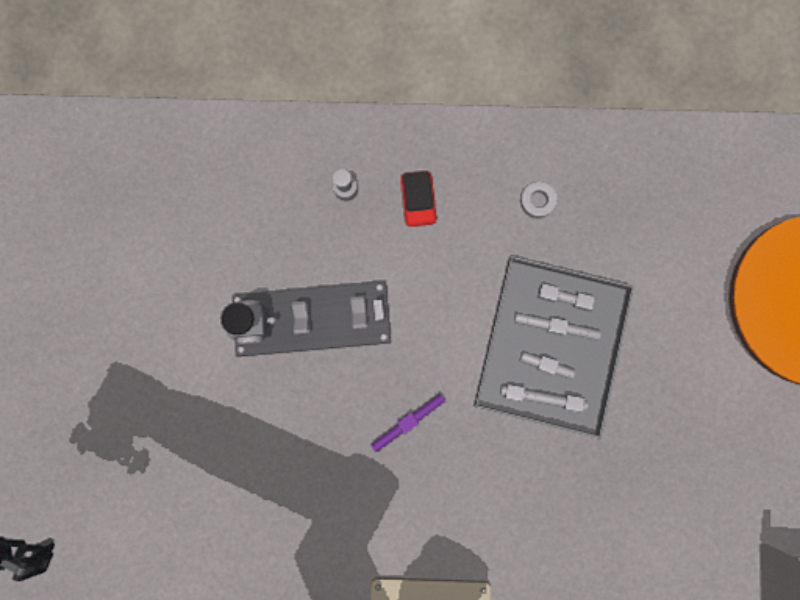

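View pics/scene0.png

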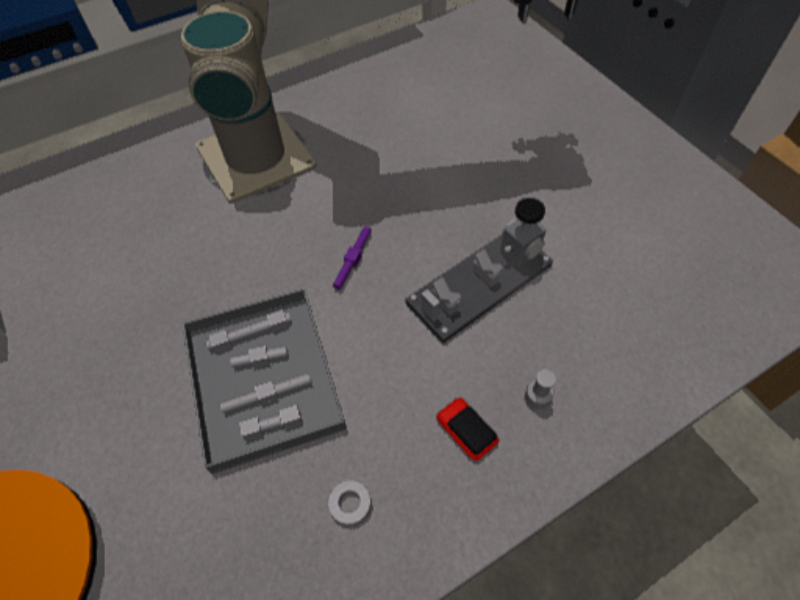

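The top view shows the target spindle (long, single collar) with its collar at about (558,326) of 800x600. The pad is at (238,318), and the gauge base spans (236,294), (385,281), (390,343) and (237,356).

```bash
cat > m.py <<'E'
from h import *
im=r.snapshot("top"); hsv=cv2.cvtColor(im,cv2.COLOR_BGR2HSV); g=hsv[...,2]
k=512/800
# spindle: bright pixels in the tray area
roi=np.zeros_like(g); cv2.fillPoly(roi,[np.int32(np.array([[515,265],[622,292],[595,425],[482,400]])*k)],1)
bm=((g>135)&(roi>0)).astype(np.uint8)
n,l,st,c=cv2.connectedComponentsWithStats(bm)
for i in range(1,n):
    if st[i,4]<60: continue
    ys,xs=np.where(l==i); P=np.array([pt("top",x,y,.022)[:2] for x,y in zip(xs,ys)])
    rc=cv2.minAreaRect(P.astype(np.float32)*1000); vals,ev=np.linalg.eigh(np.cov(P.T)); d=ev[:,1]
    s=(P-P.mean(0))@d
    print("spindle",c[i]/k,rc[0],rc[1],"dir",d,np.degrees(np.arctan2(d[1],d[0])),"len",np.ptp(s),"mid",P.mean(0)+d*(s.max()+s.min())/2)
# pad, top camera + scene
for cam,im2,(u,v) in(("top",im,(238,318)),("scene",r.snapshot("scene"),(530,211))):
    gg=im2.max(2); u,v=int(u*k),int(v*k); m=(gg<35).astype(np.uint8)
    n,l,st,c=cv2.connectedComponentsWithStats(m); i=l[v,u]; print("pad",cam,c[i],st[i],pt(cam,*c[i],.142))
# base plate: dark neutral
roi[:]=0; cv2.rectangle(roi,(int(205*k),int(265*k)),(int(410*k),int(370*k)),1,-1)
print("grey around",g[int(330*k),int(340*k)],g[int(330*k),int(420*k)])
m=((g<95)&(roi>0)).astype(np.uint8); cs,_=cv2.findContours(m,0,2); q=max(cs,key=cv2.contourArea)
Q=np.array([pt("top",*p[0],.02)[:2] for p in q])*1000
rc=cv2.minAreaRect(Q.astype(np.float32)); print("base",rc,cv2.boxPoints(rc))
cv2.imwrite("pics/g1.png",cv2.resize(im[160:240,130:265],(800,474),interpolation=2))
E
python3 m.py
```

```text
spindle [566.85357863 296.42137097] (595.309814453125, -230.35220336914062) (95.30238342285156, 23.14847183227539) dir [0.22957218 0.97329164] 76.72811420714251 len 0.09530003934012408 mid [ 0.59488742 -0.23025093]
spindle [524.1210188  380.35542978] (472.83612060546875, -189.22909545898438) (182.3697509765625, 167.39279174804688) dir [0.62865754 0.77768226] 51.04885255195216 len 0.21420217044185108 mid [ 0.44228729 -0.16162067]
spindle [557.87931743 326.07935855] (543.4254150390625, -215.05755615234375) (150.09640502929688, 24.596303939819336) dir [0.18472885 0.98278953] 79.35467575097711 len 0.15036478704063938 mid [ 0.54223638 -0.21469189]
spindle [548.98976293 364.95150862] (474.6636657714844, -198.60443115234375) (95.15997314453125, 28.448471069335938) dir [0.27649098 0.96101651] 73.94911367400071 len 0.09568838826365811 mid [ 0.4743703  -0.19840585]
pad top [255.9501088  191.19617076] [     0      0    512    384 196227] [0.57064004 0.06107674 0.142     ]
pad scene [338.67672414 134.625     ] [330 127  18  16 232] [0.53385398 0.32119828 0.142     ]
grey around 101 156
base ((543.5189819335938, 230.55694580078125), (111.452392578125, 296.2164611816406), 6.733422756195068) [[470.81143 371.10968]
 [505.54288  76.93641]
 [616.22656  90.00421]
 [581.4951  384.1775 ]]
```

View pics/g1.png

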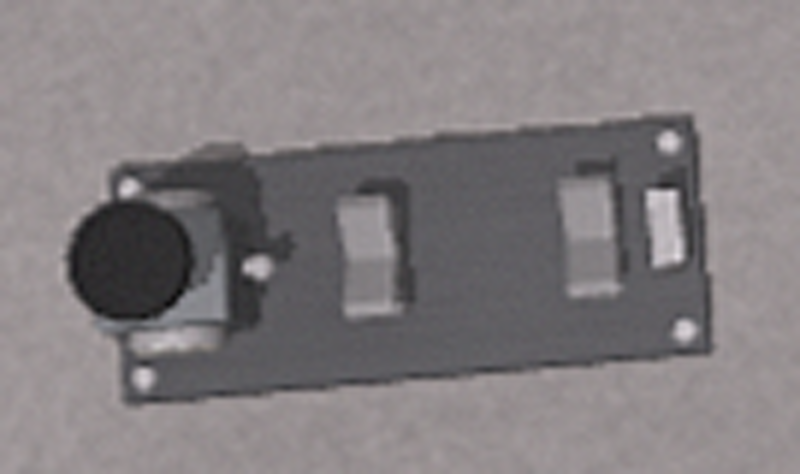

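Crop (5.93x from (130,160)): the pad circle is centred at (130,260). The base's right corners are (692,116) and (711,352). The V-blocks are at about (370,256) and (592,237), and the screws are at (129,187), (668,141), (685,330) and (144,378).

Run:
```python
from h import *
def w(x,y,z): return pt("top",130+(x+.5)/5.926-.5,160+(y+.5)/5.926-.5,z)[:2]*1000
S=np.array([w(*p,.022) for p in((129,187),(668,141),(685,330),(144,378))])
B=np.array([w(*p,.02) for p in((112,165),(692,116),(711,352),(127,404))])
print("screw sides",[np.linalg.norm(S[i]-S[i-3]) for i in range(4)],"base sides",[np.linalg.norm(B[i]-B[i-3]) for i in range(4)])
for n,Q in(("S",S),("B",B)):
    d=(Q[0]+Q[3]-Q[1]-Q[2]); d/=np.linalg.norm(d); c=Q.mean(0)
    print(n,"ctr",c,"dir",d,np.degrees(np.arctan2(d[1],d[0])),"origin",c-37.5*d)
V1=np.mean([w(*p,.068) for p in((337,200),(388,193),(402,310),(345,318))],0)
V2=np.mean([w(*p,.068) for p in((559,180),(611,175),(621,290),(568,297))],0)
v1=w(369,260,.047);v2=w(592,240,.047)
P=w(130,260,.145)
for a,b in((V1,V2),(v1,v2)):
    d=a-b; print("V",a,b,np.linalg.norm(d),np.degrees(np.arctan2(d[1],d[0])),"mid",(a+b)/2)
ps=pt("scene",338.68,134.6,.143)*1000
print("pad",P,"scene",ps,"feeler",w(250,266,.062))
```

```text
screw sides [np.float64(252.13695921437463), np.float64(88.39035642841533), np.float64(251.2762752462196), np.float64(89.28441369872878)] base sides [np.float64(271.9847722887876), np.float64(110.45289115720509), np.float64(271.4433320524417), np.float64(111.73608511471858)]
S ctr [545.01270504 221.18828237] dir [-0.11466973  0.99340367] 96.5845761714014 origin [549.31282006 183.93564474]
B ctr [545.17794359 219.62846822] dir [-0.11439727  0.99343508] 96.56886187314817 origin [549.4678413  182.37465261]
V [542.92025966 231.68091038] [554.52938861 132.85240891] 99.50801263762412 96.69968448134509 mid [548.72482414 182.26665965]
V [542.18700113 234.51987867] [554.13277154 133.38369076] 101.83923573699808 96.73631928000933 mid [548.15988634 183.95178471]
pad [532.67091649 318.74487241] scene [534.40205571 320.57162289 143.        ] feeler [536.96307744 285.50799875]
```

Call:
{"method": "jog_arm", "body": {"series": [[85,-24,-26,0,0],[85,-25,-27,2,0],[85,-24,-26,4,0],[85,-24,-27,4,0],[85,-25,-26,4,0],[85,-24,-27,4,0],[85,-24,-26,4,0],[85,-25,-27,4,0],[85,-24,-26,4,0],[85,-24,-27,4,0],[85,-25,-26,4,0],[85,-24,-27,4,0]]}}

```text
time: 1.4
ee_pos: [0.3808, 0.1851, 0.2032]
ee_rot: [[-0.938, 0.347, 0.001], [0.347, 0.938, 0.0], [-0.0, 0.0, -1.0]]
ft_force: [0.8, -0.0, 0.3]
finger_gap: 0.0852
gripper_force: 0.0
```

Call:
{"method": "jog_arm", "body": {"series": [[42,-24,-26,4,0],[42,-25,-27,4,0],[42,-24,-26,4,0],[42,-24,-27,4,0],[42,-25,-26,4,0],[42,-24,-27,4,0],[42,-24,-26,4,0],[42,-25,-27,4,0],[42,-24,-26,4,0],[42,-24,-27,4,0],[42,-25,-26,4,0],[42,-24,-27,4,0]]}}

```text
time: 2.6
ee_pos: [0.5442, -0.2146, 0.1549]
ee_rot: [[-0.938, 0.348, -0.0], [0.348, 0.938, 0.0], [0.0, 0.0, -1.0]]
ft_force: [0.1, -0.1, 0.3]
finger_gap: 0.0423
gripper_force: 0.0
```

Call:
{"method": "jog_arm", "body": {"series": [[42,0,0,0,8.5],[42,0,0,0,8.5],[42,0,0,0,8.5],[42,0,0,0,8.5],[42,0,0,0,8.5],[42,0,0,0,8.5],[42,0,0,0,8.5],[42,0,0,0,8.5],[42,0,0,0,8.5],[42,0,0,0,3.5],[42,0,0,0,0]]}}

```text
time: 3.7
ee_pos: [0.5436, -0.2131, 0.1551]
ee_rot: [[0.179, 0.984, -0.0], [0.984, -0.179, 0.0], [0.0, -0.0, -1.0]]
ft_force: [0.3, 0.0, 0.4]
finger_gap: 0.0418
gripper_force: 0.0
```

Call:
{"method": "jog_arm", "body": {"series": [[42,-2,-1,20,0],[42,0,0,25,0],[42,0,0,25,0],[42,0,0,10,0],[42,0,0,0,0]]}}

```text
time: 4.2
ee_pos: [0.5409, -0.2142, 0.0736]
ee_rot: [[0.179, 0.984, -0.004], [0.984, -0.179, 0.002], [0.001, -0.004, -1.0]]
ft_force: [-0.1, -0.2, -0.1]
finger_gap: 0.0422
gripper_force: 0.0
```

Run:
```python
from h import *
a=r.snapshot("scene"); b=r.snapshot("top")
A=cv2.resize(a[170:310,105:235],(390,420),interpolation=2); B=cv2.resize(b[150:290,290:420],(390,420),interpolation=2)
cv2.imwrite("pics/g2.png",np.hstack([A,B]))
```

```text
(no output)
```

View pics/g2.png

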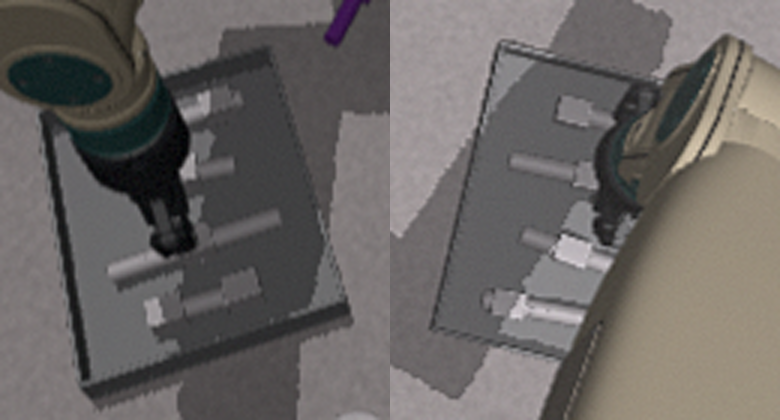

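The left (scene) half shows the fingers over the target's collar at about (180,240). The right (top) half shows the arm covering it, with the neighbouring spindles undisturbed. I'm going down.

Call:
{"method": "jog_arm", "body": {"series": [[42,-1,2,10,0],[42,0,0,12,0],[42,0,0,10,0],[42,0,0,8,0],[42,0,0,0,0]]}}

```text
time: 4.8
ee_pos: [0.5428, -0.2156, 0.0334]
ee_rot: [[0.179, 0.984, -0.003], [0.984, -0.179, 0.002], [0.001, -0.003, -1.0]]
ft_force: [-0.3, 0.5, 0.1]
finger_gap: 0.0422
gripper_force: 0.0
```

Call:
{"method": "jog_arm", "body": {"series": [[42,0,0,6,0],[42,0,0,5,0],[42,0,0,2,0],[42,0,0,0,0]]}}

```text
time: 5.2
ee_pos: [0.544, -0.2162, 0.022]
ee_rot: [[0.179, 0.984, -0.001], [0.984, -0.179, 0.0], [0.0, -0.001, -1.0]]
ft_force: [0.3, -0.0, 0.5]
finger_gap: 0.0421
gripper_force: 0.0
```

Call:
{"method": "jog_arm", "body": {"force": 50, "series": [[20,0,0,0,0],[20,0,0,0,0],[20,0,0,0,0],[20,0,0,0,0],[20,0,0,0,0],[20,0,0,0,0]]}}

```text
time: 5.8
ee_pos: [0.5446, -0.2165, 0.0227]
ee_rot: [[0.179, 0.984, 0.001], [0.984, -0.179, -0.0], [-0.0, 0.001, -1.0]]
ft_force: [0.2, -0.2, 3.9]
finger_gap: 0.0228
gripper_force: 50.5
```

Call:
{"method": "jog_arm", "body": {"series": [[20,0,0,-5,0],[20,0,0,-12,0],[20,0,0,-18,0],[20,0,0,-25,0],[20,0,0,-30,0],[20,0,0,-25,0],[20,0,0,-15,0],[20,0,0,0,0]]}}

```text
time: 6.6
ee_pos: [0.5461, -0.2173, 0.1557]
ee_rot: [[0.179, 0.984, 0.005], [0.984, -0.179, -0.003], [-0.002, 0.006, -1.0]]
ft_force: [0.3, 0.2, -1.0]
finger_gap: 0.0229
gripper_force: 49.9
```

Call:
{"method": "jog_arm", "body": {"series": [[20,15,-3,0,0],[20,25,-4,0,0],[20,35,-6,0,0],[20,40,-7,0,0],[20,45,-8,0,0],[20,45,-8,0,0],[20,45,-8,0,0],[20,45,-8,0,0],[20,40,-7,0,0],[20,35,-6,0,0],[20,20,-3,0,0],[20,9,-1,0,0]]}}

```text
time: 7.8
ee_pos: [0.5457, 0.1909, 0.1505]
ee_rot: [[0.176, 0.984, -0.004], [0.984, -0.176, -0.0], [-0.001, -0.004, -1.0]]
ft_force: [-0.2, 0.1, -2.4]
finger_gap: 0.0228
gripper_force: 49.9
```

Call:
{"method": "jog_arm", "body": {"series": [[20,0,0,0,-5],[20,0,0,0,-6],[20,0,0,0,-6],[20,0,0,0,0],[20,0,0,0,0]]}}

```text
time: 8.3
ee_pos: [0.5471, 0.1881, 0.1515]
ee_rot: [[-0.113, 0.994, -0.002], [0.994, 0.113, -0.0], [-0.0, -0.002, -1.0]]
ft_force: [-0.8, 0.6, -1.4]
finger_gap: 0.0227
gripper_force: 49.8
```

Run:
```python
from h import *
a=r.snapshot("scene"); b=r.snapshot("top")
A=cv2.resize(a[90:230,220:370],(390,364),interpolation=2); B=cv2.resize(b[150:290,110:260],(390,364),interpolation=2)
cv2.imwrite("pics/g3.png",np.hstack([A,B]))
```

```text
(no output)
```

View pics/g3.png

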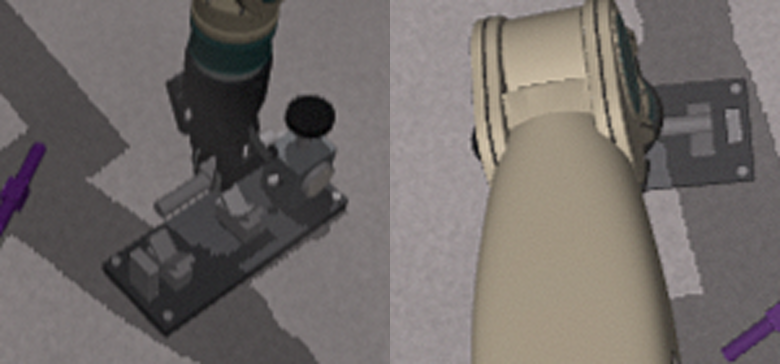

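The left (scene) half shows the spindle held level and parallel to the gauge above the V-blocks. The top half shows its end at about (690,125), in line with the block. Lowering.

Call:
{"method": "jog_arm", "body": {"series": [[20,0,1,10,0],[20,0,0,20,0],[20,0,0,25,0],[20,0,0,15,0],[20,0,0,6,0],[20,0,0,0,0]]}}

```text
time: 9.0
ee_pos: [0.5478, 0.1884, 0.0749]
ee_rot: [[-0.116, 0.993, -0.003], [0.993, 0.116, -0.001], [-0.0, -0.003, -1.0]]
ft_force: [0.7, 0.3, -2.3]
finger_gap: 0.0229
gripper_force: 49.8
```

Call:
{"method": "jog_arm", "body": {"series": [[20,0,0,3,0],[20,0,0,2,0],[20,0,0,2,0],[20,0,0,0,0]]}}

```text
time: 9.4
ee_pos: [0.5491, 0.1887, 0.0696]
ee_rot: [[-0.116, 0.993, 0.0], [0.993, 0.116, 0.0], [0.0, 0.0, -1.0]]
ft_force: [-0.3, 0.1, -2.4]
finger_gap: 0.0225
gripper_force: 49.8
```

Call:
{"method": "jog_arm", "body": {"series": [[20,0,0,2,0],[20,0,0,1,0],[20,0,0,0,0]]}}

```text
time: 9.7
ee_pos: [0.5491, 0.1887, 0.0669]
ee_rot: [[-0.116, 0.993, 0.0], [0.993, 0.116, 0.0], [0.0, 0.0, -1.0]]
ft_force: [-0.9, -0.3, 2.6]
finger_gap: 0.023
gripper_force: 50.4
```

Call:
{"method": "jog_arm", "body": {"series": [[20,0,0,1,0],[20,0,0,0,0]]}}

```text
time: 9.9
ee_pos: [0.5491, 0.1888, 0.0669]
ee_rot: [[-0.116, 0.993, 0.001], [0.993, 0.116, 0.0], [0.0, 0.001, -1.0]]
ft_force: [-4.5, -1.6, 9.4]
finger_gap: 0.023
gripper_force: 51.3
```

Call:
{"method": "jog_arm", "body": {"series": [[26,0,0,0,0],[32,0,0,0,0],[45,0,0,0,0],[55,0,0,0,0],[55,0,0,0,0],[55,0,0,0,0]]}}

```text
time: 10.5
ee_pos: [0.5489, 0.1887, 0.0652]
ee_rot: [[-0.116, 0.993, -0.0], [0.993, 0.116, -0.0], [-0.0, -0.0, -1.0]]
ft_force: [0.0, -0.5, -0.3]
finger_gap: 0.0552
gripper_force: 0.0
```

Call:
{"method": "jog_arm", "body": {"series": [[55,0,0,-5,0],[55,0,0,-15,0],[55,0,0,-25,0],[55,0,0,-35,0],[55,0,0,-40,0],[55,0,0,-20,0],[55,0,0,0,0],[55,0,0,0,0]]}}

```text
time: 11.3
ee_pos: [0.549, 0.1887, 0.2056]
ee_rot: [[-0.116, 0.993, 0.001], [0.993, 0.116, 0.0], [0.0, 0.001, -1.0]]
ft_force: [0.1, 0.1, -0.8]
finger_gap: 0.0548
gripper_force: 0.0
```

Run:
```python
from h import *
a=r.snapshot("scene")
cv2.imwrite("pics/g4.png",cv2.resize(a[120:225,250:370],(640,560),interpolation=2))
```

```text
(no output)
```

View pics/g4.png

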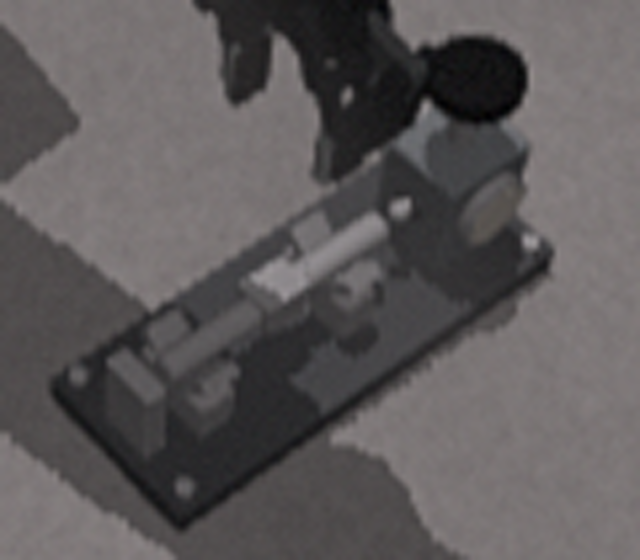

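The spindle lies in both V-blocks with its collar at about (285,280). There is a gap to the end stop (140,400) and to the feeler ball (400,210). Next is the pad.

Call:
{"method": "jog_arm", "body": {"force": 40, "series": [[0,10,0,0,0],[0,22,0,0,0],[0,30,-1,0,0],[0,30,0,0,0],[0,25,0,0,0],[0,15,0,0,0],[0,0,0,15,0],[0,0,0,15,0],[0,0,0,5,0],[0,0,0,0,0]]}}

```text
time: 12.35
ee_pos: [0.5312, 0.3179, 0.1678]
ee_rot: [[-0.115, 0.993, -0.004], [0.993, 0.115, -0.002], [-0.002, -0.004, -1.0]]
ft_force: [0.1, 0.5, 0.2]
finger_gap: -0.0003
gripper_force: 0.0
```

Call:
{"method": "jog_arm", "body": {"series": [[0,0,0,5,0],[0,0,0,5,0],[0,0,0,5,0],[0,0,0,5,0],[0,0,0,0,0],[0,0,0,0,0]]}}

```text
time: 12.95
ee_pos: [0.5332, 0.3195, 0.1516]
ee_rot: [[-0.116, 0.993, 0.002], [0.993, 0.116, -0.0], [-0.001, 0.002, -1.0]]
ft_force: [-1.2, -2.8, 7.6]
finger_gap: 0.0003
gripper_force: 3.5
```

Call:
{"method": "jog_arm", "body": {"series": [[0,0,0,4,0],[0,0,0,4,0],[0,0,0,3,0],[0,0,0,1,0],[0,0,0,0,0],[0,0,0,0,0],[0,0,0,0,0]]}}

```text
time: 13.65
ee_pos: [0.5333, 0.3195, 0.141]
ee_rot: [[-0.116, 0.993, 0.002], [0.993, 0.116, -0.0], [-0.001, 0.002, -1.0]]
ft_force: [-2.9, -2.9, 13.6]
finger_gap: 0.0004
gripper_force: 6.3
```

Run:
```python
from h import *
a=r.snapshot("scene"); o=r.observe(); print(o["ee_pos"],o["ft_force"])
cv2.imwrite("pics/g5.png",cv2.resize(a[100:225,250:375],(600,600),interpolation=2))
```

```text
[0.53326586 0.31949689 0.14102142] [-3.37993578 -3.09630749 12.59712401]
```

View pics/g5.png

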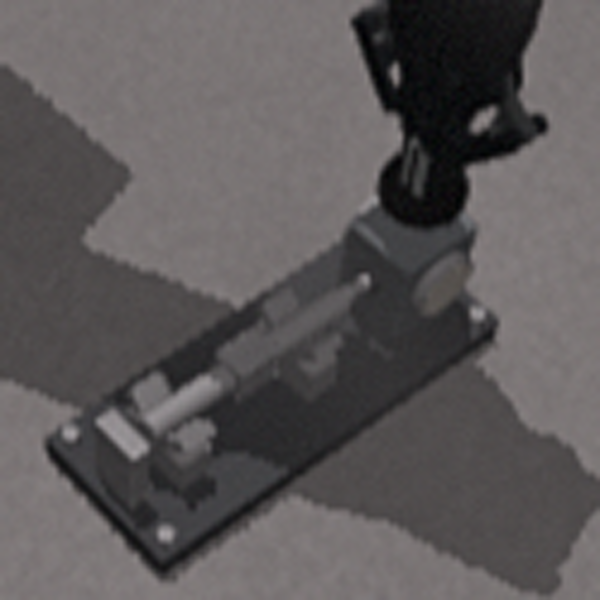

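The pad at about (425,190) is pressed down, and the feeler at about (362,282) touches the spindle's end. I'll add 2 mm and let it settle.

Call:
{"method": "jog_arm", "body": {"series": [[0,0,0,1,0],[0,0,0,1,0],[0,0,0,0,0],[0,0,0,0,0],[0,0,0,0,0],[0,0,0,0,0],[0,0,0,0,0],[0,0,0,0,0],[0,0,0,0,0],[0,0,0,0,0]]}}

```text
time: 14.7
ee_pos: [0.5333, 0.3195, 0.1389]
ee_rot: [[-0.116, 0.993, 0.002], [0.993, 0.116, -0.0], [-0.001, 0.002, -1.0]]
ft_force: [-3.3, -2.6, 12.5]
finger_gap: 0.0
gripper_force: 6.0
```

Run:
```python
from h import *
a=r.snapshot("scene"); o=r.observe(); print(o["ee_pos"],o["ft_force"])
g=a.max(2)
# pad lower rim vs rest, along gauge: bottom-most dark pixel of pad column
for z in(.145,.125,.120,.115): print(z,[round(v,1) for v in proj("scene",(.533,.3197,z))])
m=(g<35); ys,xs=np.where(m[125:160,325:352]); print(xs.min()+325,xs.max()+325,ys.max()+125)
# expected lowest rim row at a given top height
for z in(.13,.125,.12):
    print(z,max(proj("scene",(.533+.026*np.cos(t),.3197+.026*np.sin(t),z))[1] for t in np.linspace(0,6.28,60)))
```

```text
[0.53324643 0.31946194 0.13889369] [-3.25369573 -3.29986311 12.57268126]
0.145 [np.float64(338.2), np.float64(133.9)]
0.125 [np.float64(337.0), np.float64(138.8)]
0.12 [np.float64(336.7), np.float64(140.0)]
0.115 [np.float64(336.4), np.float64(141.2)]
329 351 147
0.13 144.87870932299325
0.125 146.0689594129086
0.12 147.24924792773953
```

```bash
python3 -c "
from station import r
print(r.close_job())"
```

```text
the job is handed in; nothing more can be done
None
```

I laid the long single-collar spindle across both V-blocks and let go of it. The job was handed in at about 15 s with the pad held about 20 mm down at 12.6 N and the feeler against the spindle's end; no verdict was returned.

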